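Feed a pipette-tip box along the rollers into its latched bay

ROBOT

A 7-joint arm with a two-finger parallel gripper is mounted at the origin on a cart in front of the work surface, level with it; the furniture and walls round the work are solid. World frame = base frame: x ahead of the robot, y to its left, z up, the work surface at z = 0. Lengths are in m, angles in rad, forces in N, time in s.
With the tool pointing down it reaches from about 0.425 to 0.875 m from the base axis. Payload 4.7 kg.
Tool frame: the origin (TCP) lies at the very end of the fingers, on their centre line; the grasp point (between the pads) lies 19 mm behind it; z points along the fingers, y is the line along which they close (so a half turn about z gives the same grasp; the last joint's range is limited). The gripper opens to 85 mm and grips with 20 to 120 N. Pads are 22 mm wide; open, the fingers measure 114 mm over their backs; the gripper's body (76 mm by 85 mm) begins 54 mm behind the grasp point. The pads swing forward as they close: fully open they stand 13 mm farther back than shut.
Start: joints at [-1.168, 0.321, -0.07, 1.45, 0.023, 1.371, -0.057], TCP at [0.246, 0.601, 0.204] pointing down, gripper open.
Joint ranges: [-2.86, 2.86], [-0.3, 2.09], [-1.38, 1.24], [0.06, 2.45], [-1.56, 4.7], [0.09, 2.05], [-2.69, 2.69]. Speed limits (rad/s): [2.57, 2.57, 3.14, 3.14, 3.14, 3.14, 3.14].

INTERFACE

Orientations are given as a unit quaternion [x, y, z, w].
In Python, from plant import robot, cams, order gives the robot as it stands.
- The arm moves only by the shell command python3 -m handwheel 'ROWS' [FORCE]. ROWS is JSON, a list of rows, each a list of 7 numbers: the closure, from 0 (fully open) to 1 (shut), then the shift along the tool's x, y, z in mm, then the turn, a rotation vector about the tool's x, y, z in degrees. In form: [[gripper, dx, dy, dz, wx, wy, wz], ...]. A call has 1 to 20 rows; each row shifts and turns the commanded pose from where the row before left it, along the tool's axes as they then stand; what a row does not reach is not made up. A row lasts 1/12 s, in which the tool goes at most 41.7 mm and 7.16 degrees, less where a joint would pass 70% of its speed; a pose out of reach is approached as far as the arm can. A call with a gripper value outside its range is refused whole. The fingers move at their own pace and stop on an object; FORCE is the grip in N (left out, the last holds). Time passes only in rows, so rows that do not move let the fingers close. It gives the time, the measured TCP pose, the force, the opening and the grip force at its end, in the units of the state.
- robot.read_state(): the state, without advancing time (a new reading comes with each control period).
- cams.grab_frame(name): name is "scene" or "top"; returns a dict with "pixels" (420x560x3 uint8, blue, green, red), "z_map" (420x560 float32, m along the optical axis (not along the pixel's ray), 0 where there is no reading), "fx", "fy", "cx", "cy" (pixels), "cam_to_world" (4x4, takes a point from camera to world coordinates). Camera axes: x right, y up, looking along -z (the intrinsics and any distortion apply to the point x, -y, -z); pixel columns grow to the right and rows downward; lengths in m; the calibration is good to about 2 mm. A picture is of the moment at which its call begins.
- order.hand_in(): hands the job in; it is judged then, once.
The state is a dict: "time": time; "joints": joint angles; "qvel": joint speeds; "effort": joint torques, N m; "eef_pos": TCP position; "tcp_rot": TCP orientation; "ft_force": force on the tool from outside, world axes, zero at the start; "wrist_torque": the same for the moment, N m; "gripper_width": opening from 0.0 (shut) to 1.0 (fully open); "finger_force": force on a finger pad.
Only numpy, scipy, OpenCV 4.12 (cv2) and the standard library are available. Lean on these libraries where they do the work, as an engineer would, in place of code of your own. Each camera call takes 0.05 s, during which the arm holds its last target. There are 200 camera calls.

TASK

Set the pipette-tip box lengthwise on the open loading end of the roller track and let go of it, then push it from behind along the rollers, in under the hood, against the spring buffer until the side latch snaps shut behind it and keeps it there. Push gently: stop once it has latched, before the buffer is driven right in, and leave the bottle, the jar and the can beside the track where they stand.

Things in the scene. Friction and masses are not known exactly. Their poses are not given: they have to be found in the camera images.
- tip_box: Loose closed box of pipette tips, red base, clear lid (fixed): 66 wide x 112 long x 60 mm high, about 0.35 kg. Origin on its underside; z up, own y along its length. Ends at y = -56 and +56 mm; sides at x = -31 and +35 mm (middle at x = +2 mm). Base walls to 36 mm high, lid above. May travel either end first. Starts on the bench.
- conveyor: Fixed roller track, 375 mm long. Origin on the bench under its middle line; x = feed direction, y to its left. 11 free 18 mm rollers at x = -165 to +115 mm, tops z = 40 mm. Side rails guide the box, tops z = 54 mm, inner faces 84 mm apart at the loading end (to x = -110 mm), 72 mm apart from x = -85 mm on. Bystanders stand 115 mm or more from the middle line.
- load_spot (a point): Point on the roller tops, on the middle line of the open loading end, conveyor x = -100 mm: a box with its middle here, its length along the track, is clear of the hood and can be set down with the tool upright. Roller tops are 40 mm above the bench. Axes as the conveyor's.
- hood_edge (a point): Middle of the white hood's front edge, at the underside of its roof, 170 mm above the bench (conveyor x = -12 mm). Roof 12 mm thick here, 149 mm wide, runs 202 mm on in feed direction; side cheeks only from 87 mm in. The latched box's rear end is 22 to 42 mm inside: an upright gripper hits the roof; closed fingers must lean 40 to 45 degrees, pointing forward and down.
- buffer (a joint): Sprung rubber buffer at the bay end, 53 to 81 mm above the bench: travel in m, 0 = out, grows as it is pushed in; 2 N at first, +0.5 N per mm. The latch snaps at 0.008 to 0.010 (6 to 7 N); over 0.0205 (12 N; travel ends at 0.022) fails. 0.008 stays when latched. Its place varies by 10 mm each way, unmeasured: latched box middle at conveyor x = +66 to +86 mm; find it by feel.
- latch_dog (a joint): Steel latch dog on the left (conveyor +y) rail, 58 to 74 mm above the bench, upright hinge, light spring: angle in rad, 0 = out in the lane (lane empty, or latched behind the box), 0.1 to 0.4 = pushed aside by the passing box. Its tooth reaches to 24 mm from the middle line: keep the fingers on the middle line and behind the box.
- white_bottle: Bystander: white bottle with blue cap, 50 mm across, 94 mm high, origin at its foot; stands beside the track.
- clear_jar: Bystander: clear specimen jar, 50 mm across, 60 mm high, origin at its foot; stands beside the track.
- black_can: Bystander: black lens can, 35 mm across, 62 mm high, origin at its foot; stands beside the track.
Not all that is in view belongs to the job. Leave any green, orange or turquoise look-alike of the tip_box alone.

How it is judged:
On the way:
1. the box stands lengthwise on the rollers at the loading end, not yet in the bay, and let go (z of tip_box in the frame of conveyor between 0.036 and 0.046 m and y of tip_box in the frame of conveyor between -0.014 and 0.014 m and angle between tip_box's own z axis and vertical below 0.08 rad and angle between the y axis of tip_box and the x axis of conveyor, either way round below 0.12 rad and x of tip_box in the frame of conveyor between -0.15 and -0.07 m and contact force between the fingers and tip_box below 0.3 N), for 0.2 s.
At the end, for the whole second after the job is handed in: The tip box rests on the rollers inside the bay, lengthwise (within 0.12 rad of the track) and level, its origin more than 60 mm past the track's middle; the latch dog is shut behind it (under 0.08 rad) and the box still holds the buffer in by more than 5 mm; nothing moves (under 10 mm/s) (z of tip_box in the frame of conveyor between 0.036 and 0.046 m and y of tip_box in the frame of conveyor between -0.014 and 0.014 m and angle between tip_box's own z axis and vertical below 0.08 rad and angle between the y axis of tip_box and the x axis of conveyor, either way round below 0.12 rad and x of tip_box in the frame of conveyor above 0.06 m and value of joint latch_dog below 0.08 rad and value of joint buffer above 0.005 m and linear speed of tip_box below 0.01 m/s); the robot touches nothing.
It fails at once if the buffer is driven in right in (more than 20.5 of its 22 mm) (value of joint buffer above 0.0205 m).
It fails at once if a bystander is pushed more than 20 mm or tipped (distance of any of white_bottle, clear_jar, black_can from where it was at the start of the episode above 0.02 m or angle between any of white_bottle, clear_jar, black_can's own z axis and vertical above 0.3 rad).
It also fails if it takes over 58 s, if anything falls off the work surface, if the arm or the gripper's body presses on something with over 40 N, if the wrist force passes 120 N, or if a joint passes its speed limit or range.

## Working session

There is one attempt and no reset: what is moved stays moved. The work goes in short steps, Python scripts to look and compute and a shell command to move; the robot and the scene stay as the last step left them, time stands still between calls to the robot, and variables do not carry over. Pictures are saved under pics/ and viewed, at most 10 in all, crops included, and the job is handed in when it is done.

```bash
mkdir -p pics; ls; python3 - <<'E'
from plant import robot,cams
import cv2,numpy as np
print(robot.read_state())
for n in("scene","top"):
    f=cams.grab_frame(n); cv2.imwrite(f"pics/{n}0.png",f["pixels"]); np.savez(f"{n}0.npz",**f)
    print(n,f["fx"],f["fy"],f["cx"],f["cy"],np.round(f["cam_to_world"],3).tolist(),[k for k in f])
E
```

```text
pics
{'time': 0.0, 'joints': array([-1.16792268,  0.32187886, -0.07008038,  1.4517    ,  0.02262609,
        1.37080457, -0.05689474]), 'qvel': array([-0.00049763, -0.00076704,  0.0004702 ,  0.00046642, -0.00112821,
        0.00011181, -0.00052924]), 'effort': array([-4.97689634e-04, -4.93572593e+01, -3.82591328e-01, -3.14324820e+01,
        1.29744553e-02,  1.14098491e-02, -1.26881486e-05]), 'eef_pos': array([0.24621493, 0.60090649, 0.20277471]), 'tcp_rot': array([ 1.93146468e-01,  9.81169424e-01, -9.93249167e-04, -1.31139776e-04]), 'ft_force': array([-0.43765532,  0.68341877,  0.21516893]), 'wrist_torque': array([-0.04126041, -0.00462448, -0.01413588]), 'finger_force': 0.0, 'gripper_width': 0.9984450442604218}
scene 404.1337286489769 404.1337286489769 284.4944655003074 211.1777371882257 [[-0.997, -0.066, 0.038, 0.564], [0.073, -0.703, 0.707, 0.703], [-0.02, 0.708, 0.706, 0.951], [0.0, 0.0, 0.0, 1.0]] ['pixels', 'z_map', 'fx', 'fy', 'cx', 'cy', 'cam_to_world']
top 492.4589331332227 492.4589331332227 276.09014949717186 208.78847366573072 [[-0.018, 0.986, -0.166, 0.289], [-1.0, -0.02, -0.007, -0.112], [-0.01, 0.166, 0.986, 1.507], [0.0, 0.0, 0.0, 1.0]] ['pixels', 'z_map', 'fx', 'fy', 'cx', 'cy', 'cam_to_world']
```

View pics/scene0.png

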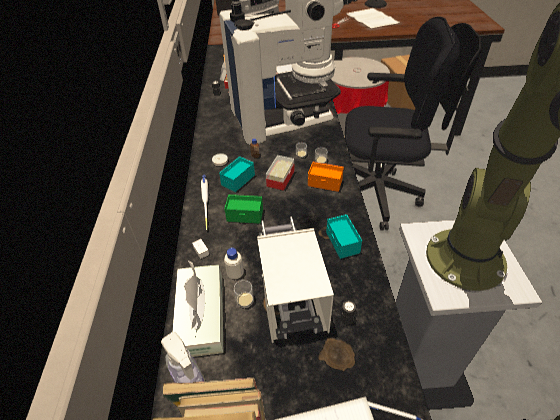

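View pics/top0.png

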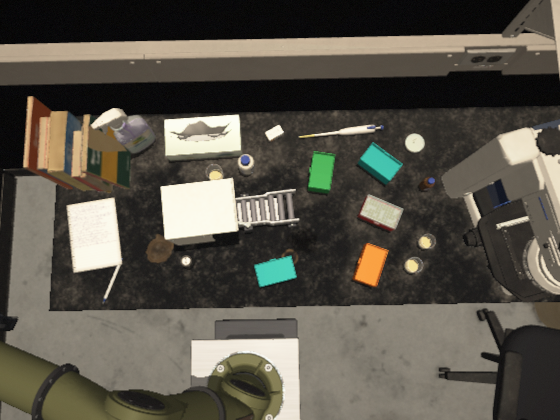

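The scene view shows the red box at (280,172), with the white hood at (293,265). In the top view the red box is at (381,212) and the rollers run from column 237 to 298 at row 208. The hood spans columns 163–237, so the feed direction is about world +y.

```bash
cat > h.py <<'E'
import numpy as np,cv2
def pts(f):
    z=f["z_map"];h,w=z.shape;u,v=np.meshgrid(np.arange(w),np.arange(h))
    c=np.stack([(u-f["cx"])/f["fx"]*z,-(v-f["cy"])/f["fy"]*z,-z,np.ones_like(z)],-1)
    P=(c@np.array(f["cam_to_world"]).T)[...,:3]; P[z==0]=np.nan; return P
def rect(P,m):
    q=P[m][:,:2].astype(np.float32);q=q[np.isfinite(q).all(1)]
    return len(q),cv2.minAreaRect(q*1000)
E
python3 - <<'E'
from h import *
np.set_printoptions(precision=4,suppress=True)
for n in("top","scene"):
    f=dict(np.load(n+"0.npz"));P=pts(f);hsv=cv2.cvtColor(f["pixels"],cv2.COLOR_BGR2HSV)
    H,S,V=[hsv[...,i].astype(int) for i in range(3)]
    X,Y,Z=P[...,0],P[...,1],P[...,2]
    # box
    near=(slice(185,240),slice(350,412)) if n=="top" else (slice(150,195),slice(260,300))
    w=np.zeros(Z.shape,bool);w[near]=1
    for lo,hi in((.02,.08),(.05,.07)):
        print(n,"box z",lo,hi,rect(P,w&(Z>lo)&(Z<hi)))
    red=w&((H<8)|(H>172))&(S>110)&(V>60)
    print("red",red.sum(),np.nanmin(P[red],0),np.nanmax(P[red],0), rect(P,red))
    tp=w&(Z>.05)&(Z<.075);print("lid z",np.nanmedian(Z[tp]))
    # hood
    w[:]=0
    if n=="top": w[165:245,150:245]=1
    else: w[225:340,250:340]=1
    m=w&(Z>.155)&(Z<.21);print("hood",rect(P,m),np.nanpercentile(Z[m],[5,50,95]))
    if n=="top":
        w[:]=0;w[180:235,236:305]=1
        m=w&(Z>.03)&(Z<.07);print("track",rect(P,m),np.nanpercentile(Z[m],[5,50,95]))
        m=w&(Z>.046)&(Z<.07)
        for y in np.arange(-.16,.06,.01):
            k=m&(abs(Y-y)<.005)
            if k.sum(): print(round(y,2),k.sum(),np.sort(X[k]))
cv2.imwrite("pics/crop0.png",cv2.resize(np.load("top0.npz")["pixels"][160:250,150:420],None,fx=2.9,fy=2.9,interpolation=cv2.INTER_CUBIC))
E
```

```text
top box z 0.02 0.08 (934, ((518.2465209960938, -414.9765625), (111.66533660888672, 71.9277114868164), 65.06448364257812))
top box z 0.05 0.07 (844, ((518.2465209960938, -414.9765625), (111.66533660888672, 71.9277114868164), 65.06448364257812))
red 110 [ 0.4664 -0.4545 -0.0059] [ 0.5711 -0.3524  0.0394] (110, ((503.3352355957031, -394.5029602050781), (127.36725616455078, 55.99867248535156), 36.6926155090332))
lid z 0.059443402693168834
hood (3963, ((519.0025024414062, 108.26023864746094), (151.91429138183594, 203.30303955078125), 6.026323318481445)) [0.1715 0.1765 0.1813]
track (1275, ((532.5269775390625, -74.8332748413086), (107.71583557128906, 183.564208984375), 6.706454277038574)) [0.0321 0.0398 0.0568]
-0.16 12 [0.4977 0.4991 0.5008 0.5014 0.5017 0.5044 0.5044 0.5044 0.5896 0.5896
 0.5922 0.5923]
-0.15 15 [0.4979 0.4987 0.4989 0.4992 0.5012 0.5012 0.5018 0.5053 0.5876 0.5883
 0.5887 0.5902 0.5916 0.5927 0.593 ]
-0.14 19 [0.4965 0.4966 0.498  0.4986 0.499  0.5008 0.5014 0.5018 0.5755 0.5863
 0.5868 0.5877 0.5877 0.5897 0.5902 0.5905 0.5906 0.5919 0.5929]
-0.13 13 [0.4955 0.4959 0.4
[... 1861 characters left out ...]
84 0.4885 0.4931 0.4932 0.5652 0.5666 0.5671 0.5671 0.5684 0.5707
 0.572 ]
0.02 4 [0.5656 0.5659 0.5683 0.5685]
scene box z 0.02 0.08 (630, ((495.526611328125, -453.70770263671875), (208.32510375976562, 70.69243621826172), 64.50527954101562))
scene box z 0.05 0.07 (423, ((515.7066650390625, -416.109375), (119.48423767089844, 66.82901763916016), 65.01351928710938))
red 236 [ 0.459  -0.4976 -0.0058] [ 0.5692 -0.3503  0.0517] (234, ((492.10784912109375, -416.0318908691406), (163.95953369140625, 63.8641471862793), 46.623966217041016))
lid z 0.05972877430714796
hood (4363, ((516.0003051757812, 108.55499267578125), (150.6542205810547, 204.87716674804688), 5.337968826293945)) [0.1741 0.1766 0.1792]
```

View pics/crop0.png

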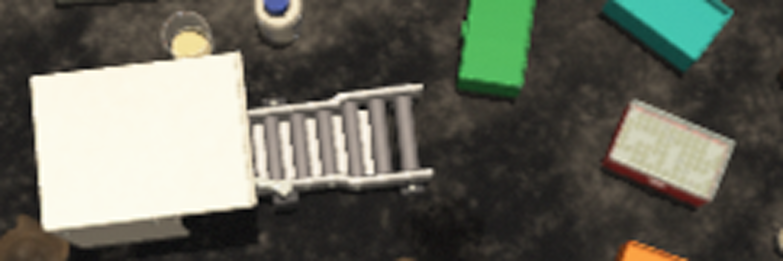

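The close crop shows the wide loading end on the right and the narrow lane running under the hood. The box lid's long axis is at about 65° world. The rail and hood measurements agree on a feed direction of about 96°, with the conveyor origin at about (0.527, 0.0195). The box middle is at about (0.518, -0.416).

```bash
cat >> h.py <<'E'
from scipy.spatial.transform import Rotation as Ro
TH=np.radians(96.0);D=np.array([np.cos(TH),np.sin(TH),0]);L=np.array([-D[1],D[0],0]);O=np.array([.5268,.0195,0])
def conv(p): q=np.array(p)-O; return np.array([q@D,q@L,q[2]])*1000
def down(yaw_y):  # tool y at yaw, z down
    y=np.array([np.cos(yaw_y),np.sin(yaw_y),0]);z=np.array([0,0,-1.]);return Ro.from_matrix(np.stack([np.cross(y,z),y,z],1))
def delta(s,p,R=None):
    C=Ro.from_quat(s["tcp_rot"]); d=C.inv().apply(np.array(p)-s["eef_pos"])*1000
    w=np.zeros(3) if R is None else (C.inv()*R).as_rotvec(degrees=True)
    w2=np.zeros(3) if R is None else R.inv().apply(np.array(p)-s["eef_pos"])*1000
    print("shift(tool now)",d.round(1),"rotvec",w.round(2),"shift(after turn)",w2.round(1))
E
python3 - <<'E'
from h import *; from plant import robot
s=robot.read_state()
delta(s,[.56,0,.30]); 
s2=dict(s);s2["eef_pos"]=np.array([.56,0,.30]);delta(s2,[.518,-.416,.30],down(np.radians(-25)))
E
```

```text
shift(tool now) [-518.1 -437.3  -96.3] rotvec [0. 0. 0.] shift(after turn) [0. 0. 0.]
shift(tool now) [-118.8 -400.9    0.7] rotvec [-7.000e-02  9.000e-02  9.272e+01] shift(after turn) [-394.8  137.7    0. ]
```

```bash
python3 -m handwheel '[[0,0,0,-32,0,0,0],[0,0,0,-32,0,0,0],[0,0,0,-32,0,0,0],[0,-30,-26,0,0,0,0],[0,-30,-26,0,0,0,0],[0,-30,-26,0,0,0,0],[0,-30,-26,0,0,0,0],[0,-30,-26,0,0,0,0],[0,-30,-26,0,0,0,0],[0,-30,-26,0,0,0,0],[0,-30,-26,0,0,0,0],[0,-30,-26,0,0,0,0],[0,-30,-26,0,0,0,0],[0,-30,-26,0,0,0,0],[0,-30,-26,0,0,0,0],[0,-30,-26,0,0,0,0],[0,-30,-26,0,0,0,0],[0,-30,-26,0,0,0,0],[0,-30,-26,0,0,0,0],[0,-30,-26,0,0,0,0]]' 40
python3 -m handwheel '[[0,0,0,0,0,0,7],[0,0,0,0,0,0,7],[0,0,0,0,0,0,7],[0,0,0,0,0,0,7],[0,0,0,0,0,0,7],[0,0,0,0,0,0,7],[0,0,0,0,0,0,7],[0,0,0,0,0,0,7],[0,0,0,0,0,0,7],[0,0,0,0,0,0,7],[0,0,0,0,0,0,7],[0,0,0,0,0,0,7],[0,0,0,0,0,0,7],[0,0,0,0,0,0,2]]'
python3 - <<'E'
from h import *; from plant import robot
s=robot.read_state();print(s["joints"])
delta(s,[.518,-.416,.20],down(np.radians(-25)))
E
```

```text
time: 1.77
eef_pos: [0.5511, -0.0027, 0.2998]
tcp_rot: [0.193, 0.981, 0.0, -0.0]
ft_force: [0.7, 0.1, 0.6]
gripper_width: 1.003
finger_force: 0.0
time: 2.93
eef_pos: [0.5505, -0.0008, 0.2995]
tcp_rot: [0.846, 0.533, -0.0, -0.0]
ft_force: [0.1, 0.5, 0.2]
gripper_width: 0.999
finger_force: 0.0
[-0.5842933   0.07671611  0.57663553  1.56415475 -0.04181749  1.51395459
 -0.45312642]
shift(tool now) [-388.5  150.    99.5] rotvec [-0.04  0.02 -0.58] shift(after turn) [-390.   146.    99.5]
```

```bash
python3 -m handwheel '[[0,-35.4,13.6,9,0,0,0],[0,-35.4,13.6,9,0,0,0],[0,-35.4,13.6,9,0,0,0],[0,-35.4,13.6,9,0,0,0],[0,-35.4,13.6,9,0,0,0],[0,-35.4,13.6,9,0,0,0],[0,-35.4,13.6,9,0,0,0],[0,-35.4,13.6,9,0,0,0],[0,-35.4,13.6,9,0,0,0],[0,-35.4,13.6,9,0,0,0],[0,-35.4,13.6,9,0,0,0],[0,0,0,0,0,0,0],[0,0,0,0,0,0,0]]'
python3 - <<'E'
from h import *; from plant import robot,cams
s=robot.read_state();print(s["joints"])
delta(s,[.518,-.416,.02],down(np.radians(-25)))
for n,a in(("top",(170,260,340,430)),("scene",(130,220,230,330))):
    f=cams.grab_frame(n); c=f["pixels"][a[0]:a[1],a[2]:a[3]]; cv2.imwrite(f"pics/{n}1.png",cv2.resize(c,(400,400),interpolation=2))
a,b=cv2.imread("pics/top1.png"),cv2.imread("pics/scene1.png");cv2.imwrite("pics/pair1.png",np.hstack([a,b]))
E
```

```text
time: 4.02
eef_pos: [0.517, -0.4197, 0.1991]
tcp_rot: [0.846, 0.533, -0.002, -0.001]
ft_force: [-0.3, 0.9, -1.1]
gripper_width: 0.999
finger_force: 0.0
[ 0.05444326  0.44406553  0.80812676  1.43623989 -0.3177764   1.39925225
  0.42133672]
shift(tool now) [ 4.100e+00 -1.000e-01  1.791e+02] rotvec [-0.19  0.1  -0.62] shift(after turn) [  3.8  -0.7 179.1]
```

View pics/pair1.png

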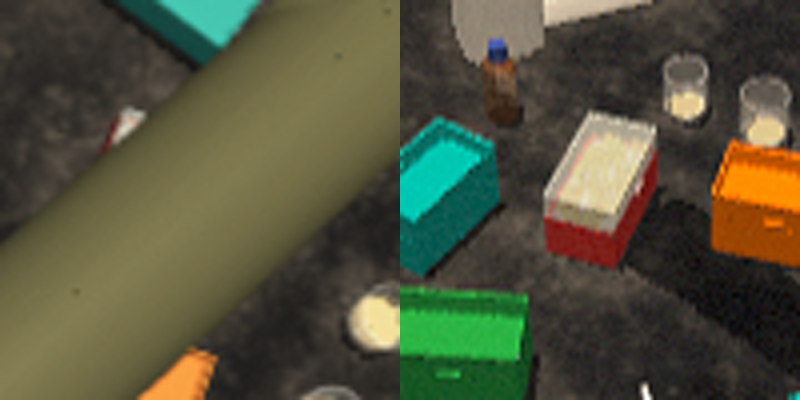

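The scene half of the picture shows the box undisturbed and with free space on both sides. The arm hides it in the top half.

```bash
python3 -m handwheel '[[0,4,0,20,0,0,-0.6],[0,0,0,20,0,0,0],[0,0,0,20,0,0,0],[0,0,0,20,0,0,0],[0,0,0,20,0,0,0],[0,0,0,20,0,0,0],[0,0,0,20,0,0,0],[0,0,0,10,0,0,0],[0,0,0,0,0,0,0]]'
```

```text
time: 4.87
eef_pos: [0.5217, -0.4099, 0.0487]
tcp_rot: [0.841, 0.541, -0.0, -0.002]
ft_force: [-0.2, -0.4, -0.0]
gripper_width: 1.0
finger_force: 0.0
```

```bash
python3 -m handwheel '[[0,0,0,10,0,0,0],[0,0,0,10,0,0,0],[0,0,0,9,0,0,0],[0,0,0,0,0,0,0],[0.1,0,0,0,0,0,0],[0.2,0,0,0,0,0,0],[0.3,0,0,0,0,0,0],[0.4,0,0,0,0,0,0],[0.5,0,0,0,0,0,0],[0.5,0,0,0,0,0,0],[0.5,0,0,0,0,0,0],[0.5,0,0,0,0,0,0]]' 40
```

```text
time: 5.87
eef_pos: [0.5216, -0.4137, 0.0229]
tcp_rot: [0.842, 0.54, 0.0, 0.0]
ft_force: [-2.3, 1.5, 5.4]
gripper_width: 0.752
finger_force: 44.8
```

```bash
python3 -m handwheel '[[0.5,0,0,-20,0,0,0],[0.5,0,0,-30,0,0,0],[0.5,0,0,-30,0,0,0],[0.5,0,0,-30,0,0,0],[0.5,0,0,-30,0,0,0],[0.5,0,0,0,0,0,0]]'
python3 - <<'E'
from h import *; from plant import robot,cams
s=robot.read_state();print(s["joints"],s["gripper_width"],s["finger_force"])
p=O-.135*D;p[2]=s["eef_pos"][2]
delta(s,p,down(TH-np.pi/2))
E
```

```text
time: 6.37
eef_pos: [0.5242, -0.4159, 0.1683]
tcp_rot: [0.842, 0.54, 0.002, 0.005]
ft_force: [1.4, -1.7, -1.9]
gripper_width: 0.754
finger_force: 46.1
[ 0.04724494  0.45642245  0.79633903  1.4830115  -0.33256149  1.3302907
  0.43766299] 0.7537684122953784 46.088795363903046
shift(tool now) [ 280.6 -110.6   -1.6] rotvec [  0.56   0.25 -30.67] shift(after turn) [297.8  48.1   0. ]
```

```bash
python3 -m handwheel '[[0.5,14,-5.5,0,0,0,0],[0.5,28,-11,0,0,0,0],[0.5,28,-11,0,0,0,0],[0.5,28,-11,0,0,0,0],[0.5,28,-11,0,0,0,0],[0.5,28,-11,0,0,0,0],[0.5,28,-11,0,0,0,0],[0.5,28,-11,0,0,0,0],[0.5,28,-11,0,0,0,0],[0.5,28,-11,0,0,0,0],[0.5,14,-5.5,0,0,0,0],[0.5,0,0,0,0,0,-6.1],[0.5,0,0,0,0,0,-6.1],[0.5,0,0,0,0,0,-6.1],[0.5,0,0,0,0,0,-6.1],[0.5,0,0,0,0,0,-6.1],[0.5,0,0,0,0,0,0],[0.5,0,0,0,0,0,0],[0.5,0,0,0,0,0,0]]'
python3 - <<'E'
from h import *; from plant import robot,cams
s=robot.read_state()
p=O-.135*D;p[2]=.0229+.042
delta(s,p,down(TH-np.pi/2));print(conv(s["eef_pos"]))
for n in("top","scene"):
    f=cams.grab_frame(n);np.savez(n+"2.npz",**f); cv2.imwrite(f"pics/{n}2.png",f["pixels"])
a=cv2.resize(cv2.imread("pics/top2.png")[150:270,190:340],(500,400));b=cv2.resize(cv2.imread("pics/scene2.png")[150:270,230:320],(300,400))
cv2.imwrite("pics/pair2.png",np.hstack([a,b]))
E
```

```text
time: 7.95
eef_pos: [0.5382, -0.1128, 0.1613]
tcp_rot: [0.671, 0.741, -0.0, -0.0]
ft_force: [-0.2, -0.1, -3.5]
gripper_width: 0.748
finger_force: 46.0
shift(tool now) [-2.3  2.6 96.4] rotvec [-0.03 -0.01 -0.33] shift(after turn) [-2.2  2.5 96.4]
[-132.75163949    2.50189114  161.32571275]
```

View pics/pair2.png

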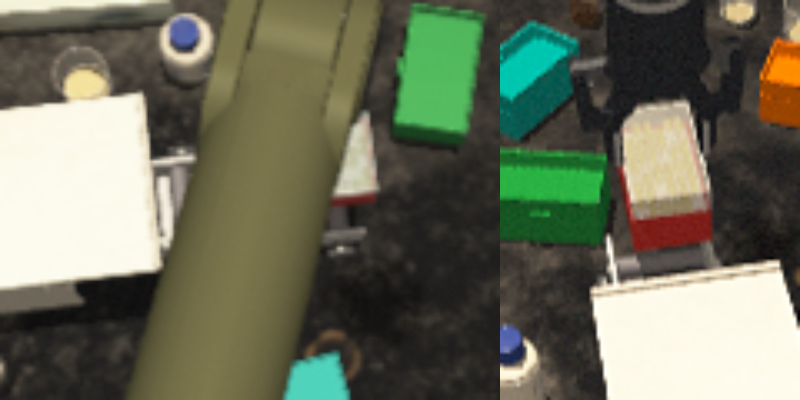

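The box is held level and aligned over the loading end; it shows at (665,170) in the pair picture. Next I'll check its pose from depth.

```bash
python3 - <<'E'
from h import *
for n in("scene","top"):
    f=dict(np.load(n+"2.npz"));P=pts(f);hsv=cv2.cvtColor(f["pixels"],cv2.COLOR_BGR2HSV)
    Q=(P-O);c=np.stack([Q@D,Q@L],-1)*1000
    m=(P[...,2]>.185)&(P[...,2]<.21)&(abs(c[...,0]+135)<75)&(abs(c[...,1])<50)&(hsv[...,2]>110)
    q=c[m].astype(np.float32);print(n,len(q),cv2.minAreaRect(q),np.percentile(q,[2,50,98],axis=0).round(1).tolist(),np.median(P[m][:,2]))
    m=((hsv[...,0]<8)|(hsv[...,0]>172))&(hsv[...,1]>110)&(hsv[...,2]>50)&(abs(c[...,0]+135)<75)&(abs(c[...,1])<50)&(P[...,2]>.1)
    q=c[m];print("red",len(q),np.percentile(q,[2,50,98],axis=0).round(1).tolist(),np.percentile(P[m][:,2],[2,98]))
    # rails in conveyor frame
    m=(P[...,2]>.046)&(P[...,2]<.062)&(abs(c[...,0]+100)<100)&(abs(c[...,1])<55)
    for lo in range(-190,0,20):
        k=c[m&(abs(c[...,0]-lo-10)<10)][:,1]
        if len(k)>4: print(lo,len(k),np.sort(k[k<-25]).round(0)[[0,-1]] if (k<-25).any() else '',np.sort(k[k>25]).round(0)[[0,-1]] if (k>25).any() else '')
E
```

```text
scene 710 ((-135.51431274414062, 2.4509925842285156), (72.30087280273438, 113.98820495605469), 89.50628662109375) [[-187.9, -28.5], [-123.0, 4.4], [-79.9, 34.6]] 0.19841987342995598
red 269 [[-147.3, -29.7], [-81.8, -1.3], [-78.9, 35.1]] [0.14044636 0.18535159]
-190 8 [-45. -39.] 
-170 15 [-46. -40.] [44. 50.]
-150 24 [-45. -40.] [44. 49.]
-130 6 [-44. -41.] [47. 50.]
top 198 ((-186.2281494140625, 5.852977752685547), (74.08283996582031, 32.21990966796875), 67.4472427368164) [[-193.0, -26.4], [-182.1, 11.2], [-160.9, 33.2]] 0.1980804254017462
red 30 [[-191.5, 31.5], [-174.8, 32.7], [-158.5, 33.4]] [0.13367201 0.17544545]
-190 14  [40. 47.]
-170 11  [42. 47.]
-50 10 [-44. -38.] 
-30 14 [-44. -38.] 
-10 5 [-42. -39.] [39. 40.]
```

```bash
python3 -m handwheel '[[0.5,-2,1.2,15,0,0,-0.3],[0.5,0,0,15,0,0,0],[0.5,0,0,15,0,0,0],[0.5,0,0,15,0,0,0],[0.5,0,0,12,0,0,0],[0.5,0,0,8,0,0,0],[0.5,0,0,4,0,0,0],[0.5,0,0,0,0,0,0],[0.5,0,0,0,0,0,0]]'
python3 -m handwheel '[[0.5,0,0,3,0,0,0],[0.5,0,0,3,0,0,0],[0.5,0,0,2,0,0,0],[0.5,0,0,0,0,0,0],[0.5,0,0,0,0,0,0]]'
python3 - <<'E'
from h import *; from plant import robot
s=robot.read_state();print(conv(s["eef_pos"]),s["ft_force"])
E
```

```text
time: 8.8
eef_pos: [0.5403, -0.1148, 0.0783]
tcp_rot: [0.668, 0.744, 0.0, 0.0]
ft_force: [-0.2, 0.6, -3.0]
gripper_width: 0.748
finger_force: 46.0
time: 9.22
eef_pos: [0.5398, -0.1147, 0.0699]
tcp_rot: [0.668, 0.744, 0.0, -0.0]
ft_force: [0.4, -0.3, -3.3]
gripper_width: 0.748
finger_force: 46.0
[-134.84011226    1.06224681   69.9019097 ] [ 0.38504491 -0.2560552  -3.25957091]
```

```bash
python3 -m handwheel '[[0.5,0,0,2,0,0,0],[0.5,0,0,2,0,0,0],[0.5,0,0,1,0,0,0],[0.5,0,0,0,0,0,0],[0.5,0,0,0,0,0,0]]'
python3 -m handwheel '[[0.5,0,0,1,0,0,0],[0.5,0,0,0.5,0,0,0],[0.5,0,0,0,0,0,0],[0.5,0,0,0,0,0,0]]'
```

```text
time: 9.63
eef_pos: [0.5398, -0.1147, 0.0648]
tcp_rot: [0.668, 0.744, -0.0, -0.0]
ft_force: [0.2, -0.2, -3.3]
gripper_width: 0.751
finger_force: 46.0
time: 9.97
eef_pos: [0.5399, -0.1147, 0.0634]
tcp_rot: [0.668, 0.744, 0.0, -0.0]
ft_force: [-0.2, 0.7, -2.6]
gripper_width: 0.751
finger_force: 46.0
```

```bash
python3 -m handwheel '[[0.5,0,0,0.7,0,0,0],[0.5,0,0,0.5,0,0,0],[0.5,0,0,0,0,0,0],[0.5,0,0,0,0,0,0]]'
```

```text
time: 10.3
eef_pos: [0.5401, -0.1149, 0.0628]
tcp_rot: [0.668, 0.744, 0.0, 0.0]
ft_force: [-2.0, -0.8, 2.6]
gripper_width: 0.75
finger_force: 46.9
```

Contact with the rollers, so release and rise. Then take a look.

```bash
python3 -m handwheel '[[0.4,0,0,0,0,0,0],[0.2,0,0,0,0,0,0],[0,0,0,0,0,0,0],[0,0,0,0,0,0,0],[0,0,0,0,0,0,0],[0,0,0,0,0,0,0],[0,0,0,0,0,0,0],[0,0,0,-10,0,0,0],[0,0,0,-20,0,0,0],[0,0,0,-30,0,0,0],[0,0,0,-35,0,0,0],[0,0,0,-35,0,0,0],[0,0,0,0,0,0,0]]'
python3 - <<'E'
from h import *; from plant import robot,cams
s=robot.read_state();print(s["joints"])
f=cams.grab_frame("scene");np.savez("scene3.npz",**f);P=pts(f);hsv=cv2.cvtColor(f["pixels"],cv2.COLOR_BGR2HSV)
cv2.imwrite("pics/s3.png",cv2.resize(f["pixels"][150:270,220:330],(440,480)))
Q=(P-O);c=np.stack([Q@D,Q@L],-1)*1000
m=(P[...,2]>.085)&(P[...,2]<.115)&(abs(c[...,0]+135)<75)&(abs(c[...,1])<50)&(hsv[...,2]>110)
q=c[m].astype(np.float32);print(len(q),cv2.minAreaRect(q),np.percentile(q,[2,50,98],axis=0).round(1).tolist(),np.median(P[m][:,2]))
# push start: TCP behind box rear (-193) by 45, tool leaning 42deg forward-down
a=np.radians(42);z=np.sin(a)*D+np.array([0,0,-np.cos(a)]);y=-L
R=Ro.from_matrix(np.stack([np.cross(y,z),y,z],1))
p=O-.26*D+.001*L;p[2]=.20
delta(s,p,R)
E
```

```text
time: 11.38
eef_pos: [0.5442, -0.116, 0.2003]
tcp_rot: [0.669, 0.744, 0.004, 0.005]
ft_force: [1.6, -0.8, 0.9]
gripper_width: 0.996
finger_force: 0.0
[-0.45618716  0.12288284  0.67686895  1.7256847  -0.08231103  1.30832198
  0.34371627]
624 ((-140.2844696044922, 1.4404582977294922), (111.57217407226562, 65.78440856933594), 0.09759628027677536) [[-191.5, -31.0], [-137.1, 1.0], [-85.8, 33.1]] 0.09999279198603067
shift(tool now) [-123.4   -4.3    0.4] rotvec [ 0.66 42.08  0.35] shift(after turn) [-91.9  -4.1 -82.4]
```

View pics/s3.png

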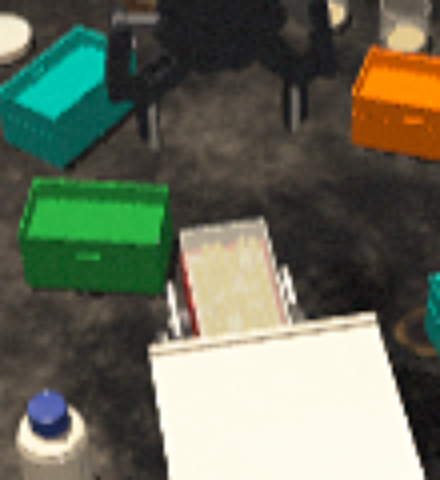

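The picture shows the box (230,280) standing squarely between the rails at the loading end, released. Depth puts its middle at conveyor x = -140, y = 1.4 mm, with the lid at 0.100 m.

```bash
python3 -m handwheel '[[0.5,-31,-1,0,0,0,0],[1,-31,-1,0,0,0,0],[1,-31,-1,0,0,0,0],[1,-31,-1,0,0,0,0],[1,0,0,0,0.1,7,0],[1,0,0,0,0.1,7,0],[1,0,0,0,0.1,7,0],[1,0,0,0,0.1,7,0],[1,0,0,0,0.1,7,0],[1,0,0,0,0.1,7,0],[1,0,0,0,0,0,0],[1,0,0,0,0,0,0]]'
python3 - <<'E'
from h import *; from plant import robot
s=robot.read_state();print(s["joints"],s["ft_force"],conv(s["eef_pos"]))
a=np.radians(42);z=np.sin(a)*D+np.array([0,0,-np.cos(a)]);y=-L
R=Ro.from_matrix(np.stack([np.cross(y,z),y,z],1))
p=O-.225*D+.001*L;p[2]=.056
delta(s,p,R)
E
```

```text
time: 12.43
eef_pos: [0.5475, -0.2402, 0.1882]
tcp_rot: [0.626, 0.692, 0.235, -0.272]
ft_force: [-0.7, -0.2, 0.6]
gripper_width: 0.001
finger_force: 0.0
[ 0.29349963  0.6953549   0.62046888  1.26664413 -0.77494564  1.93537202
  0.98832884] [-0.69403731 -0.16272116  0.62693393] [-260.43493689    6.57142753  188.17603225]
shift(tool now) [-62.4   7.8 121.7] rotvec [-0.75 -0.14 -0.54] shift(after turn) [-62.1   5.6 121.9]
```

```bash
python3 -m handwheel '[[1,-10.4,1,20.3,-0.7,-0.1,-0.5],[1,-10.4,1,20.3,0,0,0],[1,-10.4,1,20.3,0,0,0],[1,-10.4,1,20.3,0,0,0],[1,-10.4,1,20.3,0,0,0],[1,-10.4,1,18,0,0,0],[1,0,0,0,0,0,0],[1,0,0,0,0,0,0]]'
python3 - <<'E'
from h import *; from plant import robot,cams
s=robot.read_state();print(s["joints"],s["ft_force"],conv(s["eef_pos"]))
a=np.radians(42);z=np.sin(a)*D+np.array([0,0,-np.cos(a)]);y=-L
R=Ro.from_matrix(np.stack([np.cross(y,z),y,z],1))
p=O-.225*D+.001*L;p[2]=.056
delta(s,p,R); print(R.inv().apply(D)*10)
E
```

```text
time: 13.1
eef_pos: [0.5526, -0.2024, 0.0631]
tcp_rot: [0.621, 0.697, 0.241, -0.264]
ft_force: [-0.5, -0.1, 1.1]
gripper_width: -0.002
finger_force: 0.0
[ 0.24613331  0.76058683  0.58347054  1.4320377  -0.80804818  1.72340313
  1.09182247] [-0.5311981  -0.08281093  1.10028353] [-223.42720035   -2.43915904   63.09487727]
shift(tool now) [-5.9 -3.5  4.2] rotvec [0.01 0.1  0.58] shift(after turn) [-5.9 -3.4  4.2]
[7.43144825e+00 8.66177240e-17 6.69130606e+00]
```

```bash
python3 -m handwheel '[[1,-6,-3.5,4,0,0,0.6],[1,0,0,0,0,0,0],[1,3,0,2.7,0,0,0],[1,3,0,2.7,0,0,0],[1,3,0,2.7,0,0,0],[1,3,0,2.7,0,0,0],[1,3,0,2.7,0,0,0],[1,3,0,2.7,0,0,0],[1,4.5,0,4,0,0,0],[1,5.9,0,5.4,0,0,0],[1,5.9,0,5.4,0,0,0],[1,5.9,0,5.4,0,0,0],[1,5.9,0,5.4,0,0,0],[1,3,0,2.7,0,0,0],[1,0,0,0,0,0,0]]'
cat > st.py <<'E'
from h import *; from plant import robot,cams
s=robot.read_state();print(s["joints"].round(2),"F along feed",s["ft_force"]@D,"lat",s["ft_force"]@L,conv(s["eef_pos"]).round(1))
a=np.radians(42);z=np.sin(a)*D+np.array([0,0,-np.cos(a)]);y=-L
R=Ro.from_matrix(np.stack([np.cross(y,z),y,z],1))
p=O+conv(s["eef_pos"])[0]/1000*D+.001*L;p[2]=.056
delta(s,p,R)
E
python3 - <<'E'
exec(open("st.py").read())
f=cams.grab_frame("scene");np.savez("scene4.npz",**f);P=pts(f);hsv=cv2.cvtColor(f["pixels"],cv2.COLOR_BGR2HSV)
cv2.imwrite("pics/s4.png",cv2.resize(f["pixels"][130:270,210:350],(560,560)))
Q=(P-O);c=np.stack([Q@D,Q@L],-1)*1000
m=(P[...,2]>.085)&(P[...,2]<.115)&(abs(c[...,0]+100)<95)&(abs(c[...,1])<40)&(hsv[...,2]>110)
q=c[m].astype(np.float32);print(len(q),cv2.minAreaRect(q),np.percentile(q,[2,50,98],axis=0).round(1).tolist())
E
```

```text
time: 14.35
eef_pos: [0.542, -0.139, 0.0546]
tcp_rot: [0.626, 0.693, 0.239, -0.266]
ft_force: [0.7, -0.5, -0.1]
gripper_width: -0.001
finger_force: 0.0
[ 0.15  0.68  0.58  1.57 -0.81  1.64  1.06] F along feed -0.5407295164299415 lat -0.6907875684268269 [-159.2    1.5   54.6]
shift(tool now) [ 1.   0.5 -1.1] rotvec [ 0.02  0.03 -0.13] shift(after turn) [ 1.   0.5 -1.1]
527 ((-138.6759033203125, 1.1622982025146484), (65.64029693603516, 112.51481628417969), 89.86125946044922) [[-189.1, -31.0], [-128.3, 0.5], [-84.9, 32.7]]
```

View pics/s4.png

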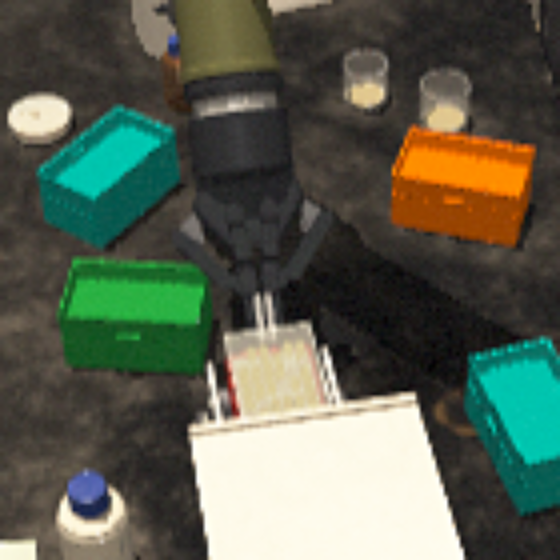

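The picture shows the closed fingers (265,310) on the middle line at the rear end of the box, with the front of the box hidden by the hood. I'll measure the rear edge next.

```bash
python3 - <<'E'
from h import *
for n in("scene3","scene4"):
    f=dict(np.load(n+".npz"));P=pts(f);hsv=cv2.cvtColor(f["pixels"],cv2.COLOR_BGR2HSV)
    Q=(P-O);c=np.stack([Q@D,Q@L],-1)*1000
    m=(P[...,2]>.09)&(P[...,2]<.11)&(abs(c[...,0]+100)<110)
    for y in(-25,-18,18,25):
        k=c[m&(abs(c[...,1]-y)<4)][:,0];print(n,y,len(k),np.sort(k)[[0,1,2,-3,-2,-1]].round(0))
E
```

```text
scene3 -25 76 [-194. -191. -187.  -85.  -85.  -85.]
scene3 -18 77 [-196. -192. -191.  -88.  -86.  -85.]
scene3 18 71 [-194. -189. -189.  -87.  -86.  -85.]
scene3 25 78 [-195. -193. -192.  -87.  -86.  -86.]
scene4 -25 58 [-170. -168. -167.  -87.  -85.  -85.]
scene4 -18 59 [-167. -167. -166.  -87.  -86.  -86.]
scene4 18 61 [-196. -196. -189.  -87.  -86.  -85.]
scene4 25 59 [-171. -170. -167.  -87.  -87.  -85.]
```

```bash
python3 - <<'E'
from h import *
for n in("scene3","scene4"):
    f=dict(np.load(n+".npz"));P=pts(f)
    Q=(P-O);c=np.concatenate([np.stack([Q@D,Q@L],-1)*1000,P[...,2:]*1000],-1)
    for x in range(-200,-80,15):
        m=(abs(c[...,0]-x)<8)&(abs(abs(c[...,1])-20)<10)&(c[...,2]>60)&(c[...,2]<130);print(n,x,m.sum(),np.median(c[m][:,2]).round(1) if m.any() else '')
m=(abs(c[...,1])<25)&(abs(c[...,0]+185)<35)&(c[...,2]>50)
v,u=np.where(m)
for r in sorted(set(v)): 
    k=(v==r); print(r,[(int(a),*c[r,a].round().astype(int).tolist()) for a in u[k] if 268<=a<=284 and a%3==0])
E
```

```text
scene3 -200 8 98.2
scene3 -185 50 100.2
scene3 -170 50 100.2
scene3 -155 51 100.2
scene3 -140 54 99.8
scene3 -125 56 100.2
scene3 -110 57 100.0
scene3 -95 60 99.6
scene4 -200 66 117.6
scene4 -185 18 98.3
scene4 -170 22 99.6
scene4 -155 49 99.8
scene4 -140 54 100.0
scene4 -125 55 100.3
scene4 -110 55 100.4
scene4 -95 59 99.7
187 []
188 [(276, -218, 10, 150)]
189 [(276, -218, 10, 146), (279, -214, 19, 149)]
190 [(270, -218, -8, 146), (276, -214, 10, 146), (279, -215, 19, 144)]
191 [(270, -214, -9, 146), (276, -213, 9, 143), (279, -214, 19, 140)]
192 [(270, -215, -9, 140), (276, -213, 9, 139), (279, -211, 18, 140)]
193 [(270, -212, -9, 139), (276, -210, 9, 138), (279, -211, 18, 135)]
194 [(270, -209, -10, 138), (276, -211, 9, 133), (279, -206, 17, 136)]
195 [(270, -208, -10, 135), (276, -211, 9, 129), (279, -210, 17, 129)]
196 [(270, -209, -10, 130), (276, -208, 8, 127), (279, -205, 17, 129)]
197 [(270, -209, -10, 126), (273, -209, -1, 124), (276, -206, 8, 125), (279, -209, 17, 121)]
198 [(270, -207, -11, 124), (273, -205, -2, 124), (276, -206, 7, 122), (279, -203, 16, 122), (282, -201,
[... 891 characters left out ...]
279, -185, 12, 95)]
210 [(273, -185, -6, 94), (276, -183, 3, 94), (279, -183, 12, 92)]
211 [(273, -181, -7, 94), (276, -175, 1, 98), (279, -182, 12, 89)]
212 [(273, -179, -7, 91), (276, -167, 0, 101), (279, -164, 9, 103), (282, -163, 18, 102)]
213 [(270, -167, -18, 101), (273, -167, -9, 99), (276, -167, 0, 98), (279, -164, 9, 98), (282, -162, 17, 99)]
214 [(270, -164, -18, 100), (273, -164, -9, 98), (276, -158, -1, 102), (279, -159, 8, 100), (282, -159, 17, 97)]
215 [(270, -160, -19, 99), (273, -158, -10, 100), (276, -156, -1, 100), (279, -155, 7, 100), (282, -155, 16, 97)]
216 [(270, -159, -19, 96), (273, -152, -11, 102), (276, -151, -2, 101)]
217 [(270, -155, -20, 97), (276, -152, -2, 96)]
```

```bash
python3 -m handwheel '[[1,4,0.3,2.5,0,0,0],[1,4,0,3,0,0,0],[1,4,0,3.4,0,0,0],[1,4,0,3.4,0,0,0],[1,4,0,3.4,0,0,0],[1,3,0,2.7,0,0,0],[1,0,0,0,0,0,0],[1,0,0,0,0,0,0]]'
python3 - <<'E'
exec(open("st.py").read())
f=cams.grab_frame("scene");np.savez("scene5.npz",**f);P=pts(f)
cv2.imwrite("pics/s5.png",cv2.resize(f["pixels"][185:245,250:310],(600,600),interpolation=2))
Q=(P-O);c=np.stack([Q@D,Q@L],-1)*1000
m=(P[...,2]>.09)&(P[...,2]<.11)&(abs(c[...,0]+100)<110)
for y in(-28,-22,22,28):
        k=c[m&(abs(c[...,1]-y)<3)][:,0];print(y,len(k),np.sort(k)[[0,1,2,-3,-2,-1]].round(0))
E
```

```text
time: 15.07
eef_pos: [0.5393, -0.111, 0.0561]
tcp_rot: [0.626, 0.693, 0.239, -0.266]
ft_force: [-0.3, 0.1, 0.1]
gripper_width: -0.001
finger_force: 0.0
[ 0.11  0.65  0.57  1.63 -0.82  1.61  1.04] F along feed 0.08018797269552912 lat 0.2764984038500748 [-131.1    1.3   56.1]
shift(tool now) [-0.1  0.3  0.1] rotvec [ 0.06  0.08 -0.18] shift(after turn) [-0.1  0.3  0.1]
-28 32 [-188. -136. -136.  -88.  -88.  -83.]
-22 29 [-142. -141. -134.  -88.  -86.  -85.]
22 31 [-140. -139. -138.  -89.  -88.  -86.]
28 30 [-138. -137. -137.  -87.  -86.  -85.]
```

View pics/s5.png

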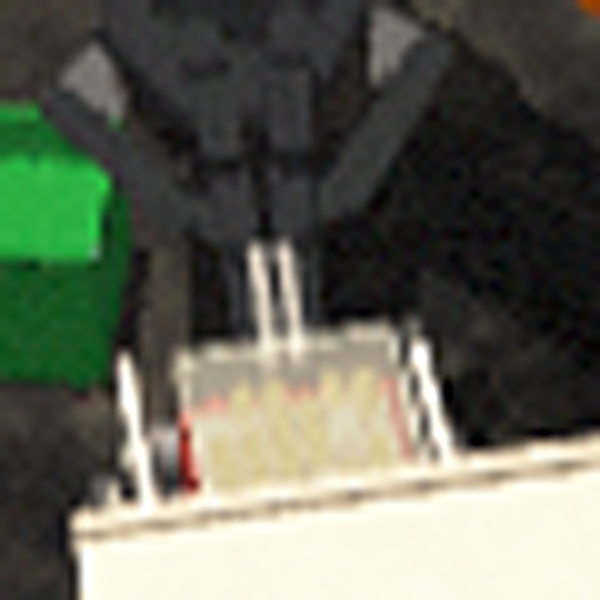

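The picture shows the fingers centred on the rear end, and the box has followed the 28 mm of push. For more hood clearance I'll lean to 45° and go a little lower, then keep pushing.

```bash
sed -i 's/radians(42)/radians(45)/; s/\.056/.051/' st.py
python3 -m handwheel '[[1,-3.5,0.3,3.5,0,3,-0.2],[1,0,0,0,0,0,0],[1,3,0,3,0,0,0],[1,5,0,5,0,0,0],[1,5,0,5,0,0,0],[1,5,0,5,0,0,0],[1,5,0,5,0,0,0],[1,5,0,5,0,0,0],[1,5,0,5,0,0,0],[1,5,0,5,0,0,0],[1,5,0,5,0,0,0],[1,3,0,3,0,0,0],[1,0,0,0,0,0,0],[1,0,0,0,0,0,0]]'
python3 - <<'E'
exec(open("st.py").read())
f=cams.grab_frame("scene");P=pts(f)
Q=(P-O);c=np.stack([Q@D,Q@L],-1)*1000
m=(P[...,2]>.09)&(P[...,2]<.11)&(abs(c[...,0]+50)<110)
for y in(-28,-22,22,28):
        k=c[m&(abs(c[...,1]-y)<3)][:,0];print(y,len(k),np.sort(k)[[0,1,2,-3,-2,-1]].round(0) if len(k)>5 else k)
# gripper body: highest-x points at heights near roof
for h in range(130,260,15):
    k=c[(abs(P[...,2]*1000-h)<8)&(abs(c[...,1])<60)&(c[...,0]<-30)&(c[...,0]>-260)][:,0]
    print(h,len(k),np.sort(k)[-4:].round() if len(k) else '')
E
```

```text
time: 16.28
eef_pos: [0.5327, -0.0466, 0.0509]
tcp_rot: [0.618, 0.687, 0.256, -0.284]
ft_force: [0.6, -0.2, 0.1]
gripper_width: 0.004
finger_force: 0.0
[ 0.06  0.61  0.54  1.71 -0.86  1.57  1.02] F along feed -0.2670517327786022 lat -0.5289619563258663 [-66.3   1.1  50.9]
shift(tool now) [ 0.1  0.1 -0.1] rotvec [0.05 0.08 0.  ] shift(after turn) [ 0.1  0.1 -0.1]
-28 0 []
-22 1 [-112.3332698]
22 3 [-113.95853035 -110.88652467 -112.22113227]
28 2 [-135.69726248 -134.02271614]
130 186 [-117. -116. -116. -116.]
145 268 [-127. -127. -126. -126.]
160 233 [-138. -137. -136. -136.]
175 68 [-157. -155. -155. -153.]
190 189 [-150. -150. -150. -149.]
205 215 [-158. -157. -157. -156.]
220 195 [-174. -172. -172. -171.]
235 196 [-191. -190. -189. -188.]
250 208 [-204. -202. -202. -201.]
```

```bash
python3 -m handwheel '[[1,3,0,3,0,0,0],[1,5,0,5,0,0,0],[1,5,0,5,0,0,0],[1,5,0,5,0,0,0],[1,5,0,5,0,0,0],[1,5,0,5,0,0,0],[1,3,0,3,0,0,0],[1,2,0,2,0,0,0],[1,2,0,2,0,0,0],[1,0,0,0,0,0,0],[1,0,0,0,0,0,0]]'; python3 st.py
python3 -m handwheel '[[1,1.5,0,1.5,0,0,0],[1,1.5,0,1.5,0,0,0],[1,1.5,0,1.5,0,0,0],[1,0,0,0,0,0,0],[1,0,0,0,0,0,0]]'; python3 st.py
```

```text
time: 17.25
eef_pos: [0.5277, 0.0023, 0.0509]
tcp_rot: [0.619, 0.687, 0.256, -0.283]
ft_force: [0.5, 0.1, -0.1]
gripper_width: 0.003
finger_force: 0.0
[-0.01  0.56  0.52  1.79 -0.88  1.51  0.98] F along feed 0.06862622094558968 lat -0.48981009168420697 [-17.2   0.9  50.9]
shift(tool now) [ 0.1 -0.1 -0.1] rotvec [ 0.07  0.09 -0.  ] shift(after turn) [ 0.1 -0.1 -0.1]
time: 17.67
eef_pos: [0.527, 0.0088, 0.0509]
tcp_rot: [0.619, 0.687, 0.256, -0.284]
ft_force: [0.5, 0.0, -0.2]
gripper_width: -0.003
finger_force: 0.0
[-0.02  0.55  0.52  1.8  -0.88  1.5   0.98] F along feed -0.02059879541851933 lat -0.5455989258258245 [-10.7   0.9  50.9]
shift(tool now) [ 0.1 -0.1 -0.1] rotvec [ 0.07  0.08 -0.  ] shift(after turn) [ 0.1 -0.1 -0.1]
```

```bash
for i in 1 2; do python3 -m handwheel '[[1,1.4,0,1.4,0,0,0],[1,1.4,0,1.4,0,0,0],[1,0,0,0,0,0,0],[1,0,0,0,0,0,0]]' >/dev/null; python3 st.py|head -1; done
```

```text
[-0.02  0.55  0.52  1.8  -0.88  1.49  0.97] F along feed 0.05862384335312135 lat 0.46346605464326374 [-6.7  0.9 50.9]
[-0.03  0.54  0.52  1.81 -0.89  1.49  0.97] F along feed 0.498446741458556 lat 0.14991965217937037 [-2.7  0.9 50.9]
```

```bash
for i in 1 2; do python3 -m handwheel '[[1,1.4,0,1.4,0,0,0],[1,1.4,0,1.4,0,0,0],[1,0,0,0,0,0,0],[1,0,0,0,0,0,0]]' >/dev/null; python3 st.py|head -1; done
```

```text
[-0.03  0.54  0.52  1.81 -0.89  1.48  0.97] F along feed -0.3706827657788394 lat -0.3459935183534075 [ 1.3  0.9 50.8]
[-0.04  0.54  0.51  1.82 -0.89  1.48  0.96] F along feed -0.1317192510522309 lat 0.21502980166261096 [ 5.2  0.9 50.8]
```

```bash
python3 -m handwheel '[[1,1.4,0,1.4,0,0,0],[1,1.4,0,1.4,0,0,0],[1,0,0,0,0,0,0],[1,0,0,0,0,0,0]]' >/dev/null; python3 st.py|head -1
```

```text
[-0.05  0.53  0.51  1.82 -0.89  1.47  0.96] F along feed -0.47162764570116483 lat -0.10219709219818444 [ 9.2  0.9 50.9]
```

```bash
python3 -m handwheel '[[1,1.4,0,1.4,0,0,0],[1,1.4,0,1.4,0,0,0],[1,0,0,0,0,0,0],[1,0,0,0,0,0,0]]' >/dev/null; python3 st.py|head -1
```

```text
[-0.05  0.53  0.51  1.83 -0.89  1.47  0.96] F along feed -0.042070993029705496 lat -0.09394660143350556 [13.2  0.9 50.8]
```

```bash
python3 -m handwheel '[[1,1.4,0,1.4,0,0,0],[1,1.4,0,1.4,0,0,0],[1,0,0,0,0,0,0],[1,0,0,0,0,0,0]]' >/dev/null; python3 st.py|head -1
```

```text
[-0.06  0.53  0.51  1.83 -0.89  1.46  0.95] F along feed -0.8389450192794724 lat 0.02351583180752473 [17.1  0.9 50.8]
```

```bash
python3 -m handwheel '[[1,1.4,0,1.4,0,0,0],[1,1.4,0,1.4,0,0,0],[1,0,0,0,0,0,0],[1,0,0,0,0,0,0]]' >/dev/null; python3 st.py|head -1
```

```text
[-0.06  0.52  0.51  1.84 -0.9   1.46  0.95] F along feed -0.3637278398280315 lat -0.4678560413520313 [21.1  0.9 50.8]
```

```bash
python3 -m handwheel '[[1,1.4,0,1.4,0,0,0],[1,0,0,0,0,0,0],[1,0,0,0,0,0,0]]' >/dev/null; python3 st.py|head -1
```

```text
[-0.06  0.52  0.51  1.84 -0.9   1.46  0.95] F along feed -0.3860174935827088 lat -0.5063613073251578 [22.9  0.9 50.8]
```

```bash
python3 -m handwheel '[[1,1.4,0,1.4,0,0,0],[1,0,0,0,0,0,0],[1,0,0,0,0,0,0]]' >/dev/null; python3 st.py|head -1
```

```text
[-0.07  0.52  0.51  1.84 -0.9   1.45  0.94] F along feed 0.23644211203038187 lat 0.43986933216194096 [24.9  0.9 50.8]
```

```bash
python3 -m handwheel '[[1,1.4,0,1.4,0,0,0],[1,0,0,0,0,0,0],[1,0,0,0,0,0,0]]' >/dev/null; python3 st.py|head -1
```

```text
[-0.07  0.52  0.5   1.84 -0.9   1.45  0.94] F along feed -0.7824402356670433 lat -0.4696373292098929 [26.9  0.9 50.8]
```

```bash
python3 -m handwheel '[[1,1.4,0,1.4,0,0,0],[1,0,0,0,0,0,0],[1,0,0,0,0,0,0]]' >/dev/null; python3 st.py|head -1
```

```text
[-0.07  0.51  0.5   1.85 -0.9   1.45  0.94] F along feed 0.3926653564600674 lat -0.43603534400085364 [28.9  0.9 50.8]
```

```bash
python3 -m handwheel '[[1,1.4,0,1.4,0,0,0],[1,0,0,0,0,0,0],[1,0,0,0,0,0,0]]' >/dev/null; python3 st.py|head -1
```

```text
[-0.08  0.51  0.5   1.85 -0.9   1.45  0.94] F along feed 0.49913513589608705 lat 0.07162097853686294 [30.9  0.9 50.8]
```

```bash
python3 - <<'E'
from h import *; from plant import cams
a=cams.grab_frame("top");b=cams.grab_frame("scene")
np.savez("top6.npz",**a);np.savez("scene6.npz",**b)
A=cv2.resize(a["pixels"][160:260,150:310],(800,500),interpolation=2)[:, :450];B=cv2.resize(b["pixels"][200:350,240:345],(350,500),interpolation=2)
cv2.imwrite("pics/pair6.png",np.hstack([A,B]))
E
```

```text
(no output)
```

View pics/pair6.png

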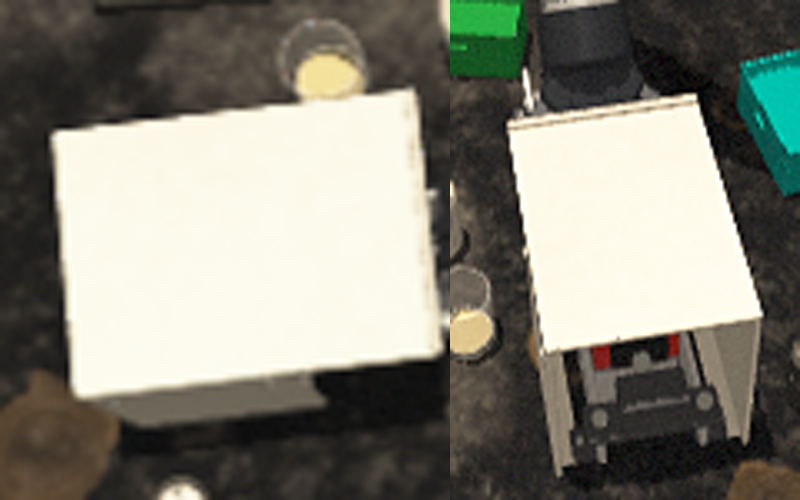

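The scene half shows the red front of the box at (605–680, 350) close to the dark buffer block, so it can be measured.

```bash
python3 - <<'E'
from h import *
f=dict(np.load("scene6.npz"));P=pts(f);hsv=cv2.cvtColor(f["pixels"],cv2.COLOR_BGR2HSV)
Q=(P-O);c=np.concatenate([np.stack([Q@D,Q@L],-1)*1000,P[...,2:]*1000],-1)
red=((hsv[...,0]<8)|(hsv[...,0]>172))&(hsv[...,1]>110)&(hsv[...,2]>40);red[:295]=0;red[320:]=0;red[:,:275]=0;red[:,315:]=0
print(red.sum(),np.median(c[red],0),np.percentile(c[red],[10,90],axis=0).round().tolist())
for v in range(298,316,2): print(v,[tuple(c[v,u].round().astype(int).tolist()) for u in(285,294,297,300,308)])
E
```

```text
66 [128.91853149 -21.70226875  58.90561512] [[127.0, -32.0, 45.0], [139.0, 31.0, 74.0]]
298 [(180, -34, 178), (183, -14, 177), (185, -8, 178), (185, -1, 176), (189, 17, 177)]
300 [(184, -35, 177), (187, -15, 174), (188, -8, 174), (190, -2, 175), (128, 33, 70)]
302 [(190, -36, 177), (133, -4, 80), (136, 3, 83), (135, 10, 79), (129, 32, 63)]
304 [(127, -26, 68), (138, -5, 80), (140, 2, 79), (141, 9, 80), (130, 33, 55)]
306 [(127, -26, 58), (139, -6, 72), (142, 1, 74), (142, 9, 73), (129, 33, 44)]
308 [(129, -27, 53), (141, -6, 65), (148, 0, 75), (141, 9, 60), (109, 38, 1)]
310 [(129, -27, 43), (141, -6, 56), (152, -1, 72), (153, 7, 72), (172, 22, 98)]
312 [(115, -25, 11), (170, -12, 96), (173, -5, 99), (175, 2, 99), (178, 21, 99)]
314 [(123, -27, 13), (178, -13, 101), (180, -6, 101), (180, 1, 100), (183, 20, 99)]
```

```bash
python3 -m handwheel '[[1,1.4,0,1.4,0,0,0],[1,0,0,0,0,0,0],[1,0,0,0,0,0,0]]' >/dev/null; python3 st.py|head -1
```

```text
[-0.08  0.51  0.5   1.85 -0.9   1.45  0.94] F along feed -0.588275226702489 lat -1.1134352890865422 [32.8  0.9 50.8]
```

```bash
python3 -m handwheel '[[1,1.4,0,1.4,0,0,0],[1,0,0,0,0,0,0],[1,0,0,0,0,0,0]]' >/dev/null; python3 st.py|head -1
```

```text
[-0.08  0.51  0.5   1.85 -0.9   1.44  0.94] F along feed -1.9332965771193293 lat 0.16207835696208897 [34.2  0.8 50.7]
```

```bash
python3 -m handwheel '[[1,1.4,0,1.4,0,0,0],[1,0,0,0,0,0,0],[1,0,0,0,0,0,0]]' >/dev/null; python3 st.py|head -1
```

```text
[-0.08  0.51  0.5   1.86 -0.9   1.44  0.93] F along feed -3.7730886378469495 lat 1.133775489744156 [36.1  0.8 50.7]
```

```bash
python3 -m handwheel '[[1,1.4,0,1.4,0,0,0],[1,0,0,0,0,0,0],[1,0,0,0,0,0,0]]' >/dev/null; python3 st.py|head -1
```

```text
[-0.09  0.51  0.5   1.86 -0.9   1.44  0.93] F along feed -4.510597920299911 lat 1.0532177199740855 [38.3  0.8 50.7]
```

```bash
python3 -m handwheel '[[1,1.4,0,1.4,0,0,0],[1,0,0,0,0,0,0],[1,0,0,0,0,0,0]]' >/dev/null; python3 st.py|head -1
```

```text
[-0.09  0.5   0.5   1.86 -0.9   1.43  0.93] F along feed -4.754046425467589 lat 0.4873232331145553 [40.1  0.8 50.7]
```

```bash
python3 -m handwheel '[[1,1.0,0,1.0,0,0,0],[1,0,0,0,0,0,0],[1,0,0,0,0,0,0]]' >/dev/null; python3 st.py|head -1
```

```text
[-0.09  0.5   0.5   1.86 -0.91  1.43  0.93] F along feed -5.242333381149637 lat 1.2566344528252453 [41.3  0.8 50.7]
```

```bash
python3 -m handwheel '[[1,1.0,0,1.0,0,0,0],[1,0,0,0,0,0,0],[1,0,0,0,0,0,0]]' >/dev/null; python3 st.py|head -1
```

```text
[-0.09  0.5   0.5   1.86 -0.91  1.43  0.93] F along feed -5.660714642597772 lat 2.024291947326568 [42.4  0.7 50.7]
```

```bash
python3 -m handwheel '[[1,1.0,0,1.0,0,0,0],[1,0,0,0,0,0,0],[1,0,0,0,0,0,0]]' >/dev/null; python3 st.py|head -1
```

```text
[-0.09  0.5   0.5   1.86 -0.91  1.43  0.93] F along feed -6.14163937243312 lat 1.4588353498974078 [43.6  0.7 50.7]
```

```bash
python3 -m handwheel '[[1,0.7,0,0.7,0,0,0],[1,0,0,0,0,0,0],[1,0,0,0,0,0,0]]' >/dev/null; python3 st.py|head -1
```

```text
[-0.1   0.5   0.5   1.87 -0.91  1.43  0.92] F along feed -8.241926785257236 lat 0.8260331678773155 [44.3  0.7 50.7]
```

```bash
python3 -m handwheel '[[1,-1.5,0,-1.5,0,0,0],[1,0,0,0,0,0,0],[1,0,0,0,0,0,0]]' >/dev/null; python3 st.py|head -1
```

```text
[-0.09  0.5   0.5   1.86 -0.91  1.43  0.93] F along feed -6.654055285299061 lat 1.7209296870280748 [42.3  0.7 50.7]
```

```bash
python3 -m handwheel '[[1,-1.5,0,-1.5,0,0,0],[1,0,0,0,0,0,0],[1,0,0,0,0,0,0]]' >/dev/null; python3 st.py|head -1
```

```text
[-0.09  0.5   0.5   1.86 -0.91  1.43  0.93] F along feed -4.87608331228218 lat 0.9423593146527413 [41.4  0.7 50.8]
```

```bash
python3 -m handwheel '[[1,-1,0,-1,0,0,0],[1,0,0,0,0,0,0],[1,0,0,0,0,0,0]]' >/dev/null; python3 st.py|head -1
```

```text
[-0.09  0.5   0.5   1.86 -0.91  1.44  0.93] F along feed -0.6855407454500296 lat 0.10150928992627435 [41.3  0.9 50.8]
```

```bash
python3 -m handwheel '[[1,-1,0,-1,0,0,0],[1,0,0,0,0,0,0],[1,0,0,0,0,0,0]]' >/dev/null; python3 st.py|head -1
```

```text
[-0.09  0.51  0.5   1.86 -0.9   1.44  0.93] F along feed 0.7593865150403339 lat 0.5937764501824536 [39.1  0.9 50.7]
```

The force dropped from 5 N to 0 at TCP 41 instead of following the buffer out, so the box has latched. Back out along the feed line and check.

```bash
python3 -m handwheel '[[1,-5,0,-5,0,0,0],[1,-10,0,-10,0,0,0],[1,-15,0,-15,0,0,0],[1,-15,0,-15,0,0,0],[1,-15,0,-15,0,0,0],[1,-15,0,-15,0,0,0],[1,-15,0,-15,0,0,0],[1,-10,0,-10,0,0,0],[1,0,0,-20,0,0,0],[1,0,0,-20,0,0,0],[1,0,0,-10,0,0,0],[1,0,0,0,0,0,0],[1,0,0,0,0,0,0],[1,0,0,0,0,0,0]]'
python3 - <<'E'
from h import *; from plant import cams
import time
r=[]
f=cams.grab_frame("scene");P=pts(f);hsv=cv2.cvtColor(f["pixels"],cv2.COLOR_BGR2HSV)
cv2.imwrite("pics/s7.png",cv2.resize(f["pixels"][200:350,220:345],(500,600),interpolation=2))
Q=(P-O);c=np.concatenate([np.stack([Q@D,Q@L],-1)*1000,P[...,2:]*1000],-1)
red=((hsv[...,0]<8)|(hsv[...,0]>172))&(hsv[...,1]>110)&(hsv[...,2]>40);red[:295]=0;red[320:]=0;red[:,:275]=0;red[:,315:]=0
print(red.sum(),np.median(c[red],0),[np.median(c[red&s],0).round(1).tolist() for s in(c[...,1]<-10,c[...,1]>10)])
for v in range(302,316,2): print(v,[tuple(c[v,u].round().astype(int).tolist()) for u in(285,294,297,300,308)])
E
```

```text
time: 26.1
eef_pos: [0.5399, -0.1168, 0.0858]
tcp_rot: [0.618, 0.687, 0.256, -0.284]
ft_force: [-0.6, 0.8, -0.0]
gripper_width: -0.001
finger_force: 0.0
81 [138.75003965 -23.39230671  60.98482397] [[138.4, -28.2, 60.2], [138.9, 27.9, 63.7]]
302 [(190, -36, 178), (139, -6, 90), (139, 2, 87), (138, 10, 83), (139, 30, 79)]
304 [(139, -28, 87), (139, -6, 81), (141, 2, 81), (142, 9, 81), (136, 31, 65)]
306 [(139, -28, 78), (144, -7, 80), (147, 0, 82), (149, 8, 83), (138, 31, 59)]
308 [(138, -28, 67), (148, -7, 77), (150, 0, 78), (148, 8, 73), (138, 31, 49)]
310 [(139, -29, 60), (150, -8, 72), (153, -1, 74), (153, 7, 71), (172, 22, 98)]
312 [(138, -29, 49), (171, -12, 97), (173, -5, 98), (172, 3, 95), (177, 21, 97)]
314 [(139, -29, 42), (178, -13, 99), (176, -6, 95), (179, 1, 98), (183, 20, 98)]
```

View pics/s7.png

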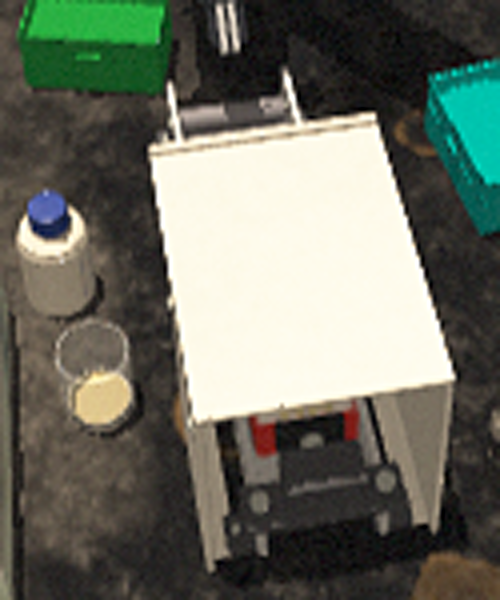

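The picture shows the red front of the box held at (265–350, 425) against the buffer with the fingers withdrawn. It sits about 10 mm further in than just before buffer contact, so the latch is holding. The bottle (50,260) and jar (95,375) still stand.

```bash
python3 -c "
from plant import order
print(order.hand_in())"
```

```text
the job is handed in; nothing more can be done
None
```

The tip box is latched in the bay against the buffer, with the arm withdrawn and the job handed in at about 26 s; no verdict came back, and eight of the small pushes before buffer contact ran as two repeats in a shell loop instead of being typed one by one.

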